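Index a vial to the third stop of the reader carousel and hold it

ROBOT

A 7-joint arm with a two-finger parallel gripper is mounted at the origin on a cart in front of the work surface, level with it; the furniture and walls round the work are solid. World frame = base frame: x ahead of the robot, y to its left, z up, the work surface at z = 0. Lengths are in m, angles in rad, forces in N, time in s.
With the tool pointing down it reaches from about 0.425 to 0.925 m from the base axis. Payload 6.8 kg.
Tool frame: the origin (TCP) lies between the finger pads; the fingertips stand 11 mm ahead of it and the grasp point (between the pads) lies 8 mm behind it; z points along the fingers, y is the line along which they close (so a half turn about z gives the same grasp; the last joint's range is limited). The gripper opens to 85 mm and grips with 20 to 120 N. Pads are 22 mm wide; open, the fingers measure 114 mm over their backs; the gripper's body (76 mm by 85 mm) begins 54 mm behind the grasp point. The pads swing forward as they close: fully open they stand 13 mm farther back than shut.
Start: joints at [-1.209, 0.477, 0.022, 1.555, -0.011, 1.109, -0.083], TCP at [0.306, 0.602, 0.242] pointing down, gripper open.
Joint ranges: [-2.96, 2.96], [-0.34, 2.1], [-1.41, 1.46], [0.24, 2.44], [-1.37, 4.51], [0.17, 1.92], [-2.96, 2.96]. Speed limits (rad/s): [2.39, 2.39, 3.14, 3.14, 3.14, 3.14, 3.14].

INTERFACE

Orientations are given as a rotation vector (axis times angle).
In Python, from bench import r gives the robot as it stands.
- The arm moves only by the tool send_rows, never from a script. Its argument "deltas" is a list of rows, each an object of numbers: "dx", "dy", "dz": the shift along the world's x, y, z in mm; "rx", "ry", "rz": the turn, a rotation vector about the world's x, y, z in degrees. A call has 1 to 5 rows; each row is the pose to reach, as a shift and turn from the pose commanded when the call began; what a row does not reach only later rows make up. A row lasts 1/12 s, in which the tool goes at most 41.7 mm and 7.16 degrees, less where a joint would pass 70% of its speed; a pose out of reach is approached as far as the arm can. A call with a gripper value outside its range is refused whole. "jaw" is the finger opening in mm, from 0 to 85.4, set as the call begins (left out, the last holds). The fingers move at their own pace and stop on an object; "newtons" is the grip in N (left out, the last holds). Time passes only in rows, so rows that repeat a pose let the fingers close. It gives the time, the measured TCP pose, the force, the opening and the grip force at its end, in the units of the state.
- r.get_obs(): the state, without advancing time (a new reading comes with each control period).
- r.grab_frame(name): name is "scene" or "top"; returns a dict with "frame" (384x512x3 uint8, blue, green, red), "z_map" (384x512 float32, m along the optical axis (not along the pixel's ray), 0 where there is no reading), "vertical_fov" (degrees; the focal length in pixels is half the picture's height over the tangent of half this angle, whatever the lens; pixels are square), "cx", "cy" (the principal point, pixels), "xyz" and "orientation" of the camera in the world. Camera axes: x right, y down, z forward; pixel columns grow to the right and rows downward; lengths in m; the calibration is good to about 2 mm. A picture is of the moment at which its call begins.
- r.hand_in(): hands the job in; it is judged then, once.
The state is a dict: "clock": time; "joints": joint angles; "qvel": joint speeds; "tau": joint torques, N m; "tcp_pos": TCP position; "orientation": TCP orientation; "contact_force": force on the tool from outside, world axes, zero at the start; "moment": the same for the moment, N m; "grip_width": finger opening in m; "gripper_force": force on a finger pad.
Only numpy, scipy, OpenCV 4.12 (cv2) and the standard library are available. Lean on these libraries where they do the work, as an engineer would, in place of code of your own. Each camera call takes 0.05 s, during which the arm holds its last target. There are 200 camera calls.

TASK

Stand the small screw-cap vial from the bench upright in the empty cup of the reader's carousel while the carousel is at its rest position, and let go of the vial. Then grip the knob in the middle of the carousel and turn it clockwise (seen from above), counting the clicks, to the third stop, where the vial stands in front of the reading head; do not run on towards the fourth stop. The knob springs back when released, so finish while still gripping the knob and holding it still at the third stop, and leave the other things on the bench alone.

Things in the scene. Friction and masses are not known exactly. Their poses are not given: they have to be found in the camera images.
- vial: the only small screw-cap glass vial standing on the open bench (others stand in the rack at the back): round, 26 mm across, 56 mm tall, clear glass with a black cap, 20 to 45 g; origin at the centre of its underside, z up along its axis. It trades places from run to run with a brown dropper bottle and a squat ink jar.
- cup (a point): floor centre of the carousel's one empty cup, a black ring 31 mm inside, 39 mm outside, flaring over its top 8 mm to 41 mm inside, 49 mm outside; rim 25 mm above this point (so grip the vial 28 mm or more above its foot). At rest 30 mm above the bench. It lies 85 mm from the axis, where the knob's white mark points, and turns with the disc. A steel slug 34 mm across, 23 mm tall, is opposite.
- knob_grip (a point): the point at which to grip the knob: on the carousel's upright axis, inside the bar of the knob, 96 mm above the bench, 14 mm below the knob's top and 22 mm above the knob's underside.
- index_knob: the knob: an upright black bar 46 mm long (its x), 12 mm thick (its y) and 36 mm tall (its z), on a 22 mm spindle in the middle of the carousel, which is 216 mm across; origin at the centre of the bar's underside, 74 mm above the bench, on the axis. Its -x end carries a white mark and points at the empty cup. Grip it across its thickness (along its y). It turns in one with the disc and the cup.
- carousel (a joint): angle of knob and carousel in rad, 0 at the rest position (end stop, where it starts), growing clockwise as seen from above. There is a stop (a click, felt as a rise and fall of the torque) every 24 degrees: 0.419, 0.838, 1.257 (the third) and 1.676 (the fourth, just before the end stop at 1.72). A spring turns it back to 0 when released; turning takes 0.01 to 0.1 N m; turn smoothly so that the vial does not tip.
- read_point (a point): where the cup's floor point comes to be at the third stop, in front of the lens of the reading head: a black block 64 mm tall, 28 mm deep and 50 mm wide on the base (256 mm across, 18 mm high), centred 132 mm from the axis. Fixed to the base. White ticks on the base rim mark rest and the four stops, the third a wider one.
- dropper: brown dropper bottle, 35 mm across, 76 mm tall, origin at the centre of its underside; leave alone.
- ink_jar: squat ink jar with a black lid, 56 mm across, 63 mm tall, origin at the centre of its underside; leave alone.
- beaker: glass beaker, 74 mm across, 90 mm tall, origin under its centre; leave alone.
- dish: white evaporating dish, 85 x 90 x 31 mm, origin under its centre; leave alone.
- tweezers: steel tweezers lying on the bench, 123 x 12 x 8 mm, origin under the centre; leave alone.
Not all that is in view belongs to the job. What is shaped like the vial but orange or turquoise is not meant.

How it is judged:
On the way, in this order (a step that is already met when the one before it is completed fails the run):
1. the vial stands released in the cup with the carousel at rest position (horizontal distance between vial and cup below 0.006 m and distance between vial and cup below 0.008 m and angle between vial's own z axis and vertical below 0.2 rad and contact force between the fingers and vial below 0.2 N and value of joint carousel below 0.15 rad), for 0.2 s.
2. the knob, gripped, passes the first stop (contact force between the fingers and index_knob above 1.5 N and value of joint carousel above 0.32 rad).
3. the knob is held at the third stop with the vial in its cup (horizontal distance between vial and cup below 0.006 m and distance between vial and cup below 0.008 m and angle between vial's own z axis and vertical below 0.2 rad and value of joint carousel between 1.152 and 1.362 rad and contact force between the fingers and index_knob above 1.5 N), for 0.3 s.
At the end, for the whole second after the job is handed in: the fingers still grip the knob (more than 1.5 N) and hold it still (under 0.05 rad/s) at the third stop, 1.257 rad within 0.105 rad (6 degrees); the vial, not touched, stands in the cup within 6 mm of its centre, on its floor within 8 mm, tilted less than 0.2 rad (all of step 3 and contact force between the fingers and vial below 0.2 N and velocity of joint carousel between -0.05 and 0.05 rad/s); the arm keeps its last pose, push and grip.
It fails at once if the knob runs past the third stop towards the fourth (beyond 1.47 rad) (value of joint carousel above 1.47 rad).
It fails at once if another thing on the bench is moved more than 20 mm (distance of any of dropper, ink_jar, beaker, dish, tweezers from where it was at the start of the episode above 0.02 m).
It also fails if it takes over 58 s, if anything falls off the work surface, if the arm or the gripper's body presses on something with over 40 N, if the wrist force passes 120 N, or if a joint passes its speed limit or range.

## Working session

There is one attempt and no reset: what is moved stays moved. The work goes in short steps, Python scripts to look and compute and a tool call to move; the robot and the scene stay as the last step left them, time stands still between calls to the robot, and variables do not carry over. Pictures are saved under pics/ and viewed, at most 10 in all, crops included, and the job is handed in when it is done.

Besides the shell and the picture viewer there is one more tool, called after "Call:" as name(argument=value, ...), one argument or row to a line, values as JSON. send_rows: Moves the arm, as the interface text tells. Its arguments: {"type":"object","properties":{"deltas":{"type":"array","items":{"type":"object","properties":{"dx":{"type":"number"},"dy":{"type":"number"},"dz":{"type":"number"},"rx":{"type":"number"},"ry":{"type":"number"},"rz":{"type":"number"}}}},"jaw":{"type":"number"},"newtons":{"type":"number"}},"required":["deltas"]}

```bash
mkdir -p pics
cat > h.py <<'E'
import numpy as np,cv2
from scipy.spatial.transform import Rotation as R
from bench import r
def grab(n):
    f=r.grab_frame(n); cv2.imwrite(f'pics/{n}_last.png',f['frame']); np.savez(f'{n}.npz',**{k:np.array(v) for k,v in f.items()}); return f
def load(n): return dict(np.load(f'{n}.npz'))
def rot(f):
    o=np.array(f['orientation']); return R.from_rotvec(o).as_matrix() if o.shape==(3,) else (R.from_quat(o).as_matrix() if o.shape==(4,) else o)
def foc(f): return f['frame'].shape[0]/2/np.tan(np.radians(float(f['vertical_fov']))/2)
def ray(f,u,v): 
    d=np.array([(u-f['cx'])/foc(f),(v-f['cy'])/foc(f),1.]); return rot(f)@d
def atz(f,u,v,z):
    d=ray(f,u,v); p=np.array(f['xyz']); return p+d*(z-p[2])/d[2]
def dep(f,u,v): return np.array(f['xyz'])+ray(f,u,v)*f['z_map'][int(v),int(u)]
def cloud(f):
    h,w=f['z_map'].shape; u,v=np.meshgrid(np.arange(w),np.arange(h)); z=f['z_map']
    P=np.stack([(u-f['cx'])/foc(f)*z,(v-f['cy'])/foc(f)*z,z],-1); return P@rot(f).T+np.array(f['xyz'])
def proj(f,p):
    c=rot(f).T@(np.array(p)-np.array(f['xyz'])); return c[0]/c[2]*foc(f)+f['cx'],c[1]/c[2]*foc(f)+f['cy']
E
python3 - <<'E'
from h import *
fs=[grab(n) for n in('scene','top')]
for n,f in zip('st',fs): print(f['xyz'],f['orientation'],f['vertical_fov'],f['cx'],f['cy'])
cv2.imwrite('pics/a.png',cv2.resize(fs[0]['frame'],(800,600)));cv2.imwrite('pics/b.png',cv2.resize(fs[1]['frame'],(800,600)))
print(r.get_obs())
E
```

```text
[ 0.15399506 -0.96480355  0.97597902] [-2.19947269  0.55340911 -0.23133485] 48.50352479054591 247.064717261751 193.74753145431026
[ 0.33264444 -0.01916467  1.38833541] [-2.1004978   2.12707587 -0.20931286] 48.34156937351838 254.4054073637879 187.54599046736936
{'clock': 0.1, 'joints': array([-1.20913012,  0.47770415,  0.02234868,  1.55635538, -0.01148257,
        1.10927955, -0.08309737]), 'qvel': array([-0.00058847, -0.00108851,  0.00168802, -0.00213745, -0.00089857,
       -0.00011065,  0.00100436]), 'tau': array([ 4.70986037e-03, -5.97752559e+01,  1.61389042e+00, -2.81952864e+01,
        1.28735224e-02,  5.09095189e-03, -7.20735045e-06]), 'tcp_pos': array([0.30534233, 0.60141624, 0.24143076]), 'orientation': array([-7.31045468e-01, -3.05510064e+00,  2.51255161e-03]), 'contact_force': array([ 0.9861406 , -0.13072139, -0.28308929]), 'moment': array([ 0.00240197, -0.0109968 ,  0.04068029]), 'gripper_force': 0.0, 'grip_width': 0.08528579158823868}
```

View pics/a.png

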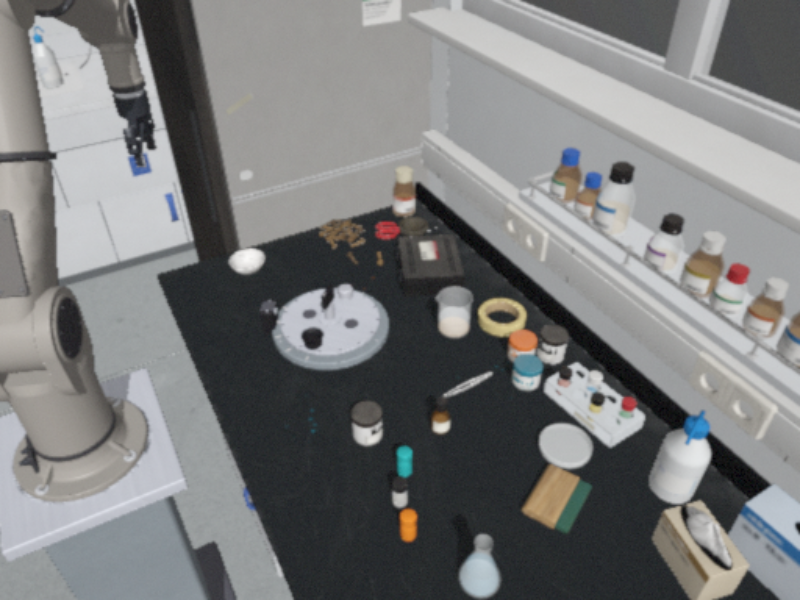

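View pics/b.png

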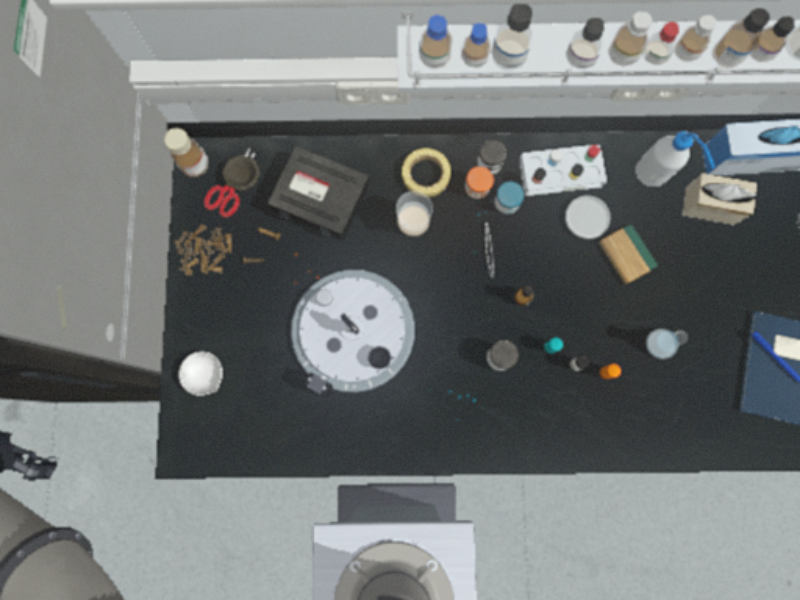

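Candidates for the vial, in 800x600 pixels:
- Clear vial with black cap: scene (400,491), top (579,363).
- Turquoise lookalike: scene (404,461), top (555,345).
- Orange lookalike: scene (408,525), top (611,371).
- Dropper: scene (441,417), top (524,296).
- Ink jar: scene (367,423), top (502,355).
- Rack vials: top (560,170).

I choose the clear one. The carousel is at top (352,330) and the reading head at (318,382). Next I check the choice in a close crop.

Run:
```python
from h import *
s,t=load('scene'),load('top')
def crop(f,x,y,w,h,k): return cv2.resize(f['frame'][y:y+h,x:x+w],None,fx=k,fy=k,interpolation=cv2.INTER_CUBIC)
A=crop(t,180,165,100,75,4);B=crop(t,340,210,64,48,6.25);C=crop(s,160,175,100,75,4);D=crop(s,230,280,64,70,300/70)
D=cv2.resize(D,(400,int(D.shape[0]*400/D.shape[1])))[:300] if 0 else cv2.copyMakeBorder(D,0,300-D.shape[0],0,400-D.shape[1],0)
cv2.imwrite('pics/c.png',np.vstack([np.hstack([A,B]),np.hstack([C,D])]))
for f in(s,t):
  P=cloud(f); print(P[240:250,200:210,2].mean())
```

```text
0.0014566015260011511
0.0731788403203071
```

View pics/c.png

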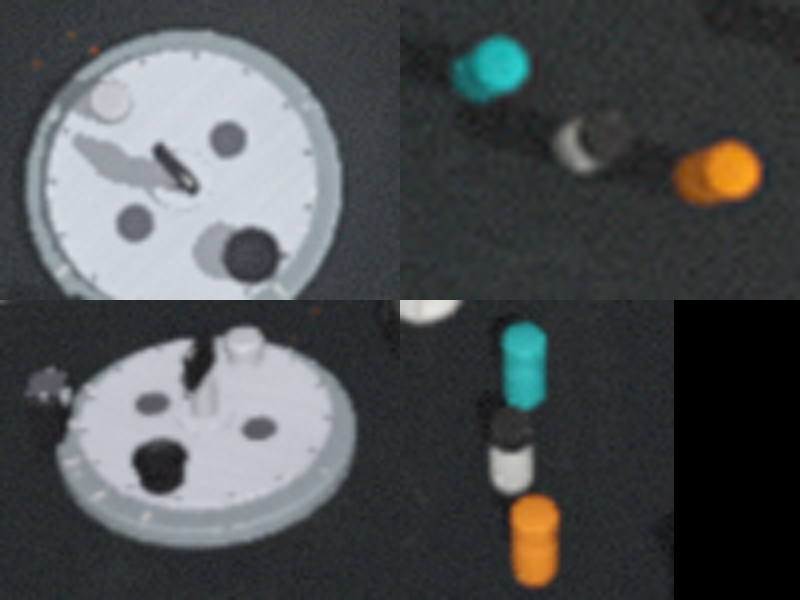

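The crop confirms it: the clear vial with the black cap is at top-crop (607,136), scene-crop (513,422), between the turquoise and orange ones. The cup rim is at (252,255) and the knob top at (176,168).

```bash
cat >> h.py <<'E'
def tri(f,a,g,b):
    p,q=np.array(f['xyz']),np.array(g['xyz']); d,e=ray(f,*a),ray(g,*b)
    k=np.linalg.lstsq(np.stack([d,-e],1),q-p,rcond=None)[0]; x,y=p+k[0]*d,q+k[1]*e
    return (x+y)/2,np.linalg.norm(x-y)
def nat(x,y,ox,oy,k): return ((x+.5)/k-.5+ox,(y+.5)/k-.5+oy)
E
python3 - <<'E'
from h import *
np.set_printoptions(precision=4,suppress=True)
s,t=load('scene'),load('top')
A=lambda x,y:nat(x,y,180,165,4);B=lambda x,y:nat(x-400,y,340,210,6.25)
C=lambda x,y:nat(x,y-300,160,175,4);D=lambda x,y:nat(x-400,y-300,230,280,300/70)
for n,a,b in [('cap',B(607,136),D(513,423)),('turq',B(502,66),D(524,336)),('orange',B(733,171),D(535,510)),('cuprim',A(252,255),C(160,452)),('knob',A(176,168),C(200,350)),('slug',A(111,101),C(244,341)),('tail hole1',A(228,139),C(259,429)),('hole2',A(135,223),C(152,404))]:
    print(n,*tri(t,a,s,b), 'depth',dep(t,*np.round(a)),dep(s,*np.round(b)))
print('vial base',atz(t,*B(580,145),0),atz(s,*D(511,483),0))
for p,z in(((607,136),.056),):print('cap at z',atz(t,*B(*p),z),atz(s,*D(513,423),z))
print('cup at z',atz(t,*A(252,255),.055),atz(s,*C(160,452),.055))
print('knob at z',[atz(t,*A(*p),.11) for p in((176,168),(157,147),(195,190))])
# circle fits from top & scene depth/white disc
from scipy.optimize import least_squares
for n,f in(('t',t),('s',s)):
    P=cloud(f); c=atz(t,*A(184,182),.03)
    d=np.hypot(P[...,0]-c[0],P[...,1]-c[1])
    for nm,m in(('disc',(d<.12)&(P[...,2]>.022)&(P[...,2]<.04)),('base',(d<.14)&(P[...,2]>.008)&(P[...,2]<.05)),('knob',(d<.04)&(P[...,2]>.098)&(P[...,2]<.125))):
        Q=P[m]; 
        if len(Q)<5: print(n,nm,len(Q));continue
        if nm=='knob': print(n,nm,len(Q),Q.mean(0),np.percentile(Q[:,2],[5,50,95]),np.degrees(np.arctan2(*np.linalg.svd(Q[:,:2]-Q[:,:2].mean(0))[2][0][::-1])));continue
        (x,y),rr=cv2.minEnclosingCircle((Q[:,:2]*1000).astype(np.float32)); print(n,nm,len(Q),x,y,rr,np.median(Q[:,2]))
    cp=atz(t,*B(607,136),.056); d=np.hypot(P[...,0]-cp[0],P[...,1]-cp[1]); Q=P[(d<.02)&(P[...,2]>.048)&(P[...,2]<.065)]; print(n,'cap pts',len(Q),Q.mean(0),np.median(Q[:,2]))
    cp=atz(t,*A(252,255),.055); d=np.hypot(P[...,0]-cp[0],P[...,1]-cp[1]); Q=P[(d<.03)&(P[...,2]>.048)&(P[...,2]<.062)]; print(n,'cup pts',len(Q),cv2.minEnclosingCircle((Q[:,:2]*1000).astype(np.float32)),np.median(Q[:,2]))
E
```

```text
cap [ 0.461  -0.3821  0.0552] 0.0006289531519421121 depth [ 0.4616 -0.3824  0.0573] [ 0.4614 -0.3821  0.0564]
turq [ 0.4964 -0.3312  0.0589] 0.0009856379057604744 depth [ 0.4965 -0.3317  0.0575] [ 0.4978 -0.3322  0.0596]
orange [ 0.4426 -0.4422  0.0589] 0.0006806351619955493 depth [ 0.4418 -0.4413  0.0628] [ 0.4426 -0.4423  0.0575]
cuprim [0.4746 0.0224 0.0615] 0.00043538509844470475 depth [0.479  0.0222 0.0294] [0.4806 0.0368 0.046 ]
knob [0.5375 0.0783 0.1031] 0.0012819148773540736 depth [0.535  0.077  0.1073] [0.5373 0.0723 0.108 ]
slug [0.6003 0.1344 0.05  ] 0.000575530170412647 depth [0.5994 0.1355 0.0513] [0.5999 0.1292 0.0533]
tail hole1 [0.571  0.0423 0.0302] 0.0010223618389044575 depth [0.5726 0.0409 0.0308] [0.5679 0.0394 0.0329]
hole2 [0.5041 0.1167 0.0304] 0.0007468284661672665 depth [0.5058 0.1179 0.0296] [0.5035 0.1125 0.0319]
vial base [ 0.4616 -0.3827  0.    ] [ 0.4577 -0.3851  0.    ]
cap at z [ 0.4607 -0.3818  0.056 ] [ 0.4611 -0.3826  0.056 ]
cup at z [0.4751 0.0226 0.055 ] [0.4771 0.0293 0.055 ]
knob at z [array([0.5358, 0.0779, 0.11  ]), array([0.552 , 0.0924, 0.11  ]), array([0.5188, 0.0636, 0.11  ])]
t disc 3255 537.2529296875 77.30669403076172 119.73299407958984 0.03045649363138847
t base 4519 537.513427734375 77.72163391113281 138.6254119873047 0.02903383168218765
t knob 62 [0.5373 0.079  0.1096] [0.1061 0.1097 0.1137] -139.49889336652384
t cap pts 57 [ 0.4602 -0.3803  0.0556] 0.05571058323839817
t cup pts 99 ((474.9844055175781, 22.58445930480957), 24.015905380249023) 0.053702087083232763
s disc 1883 536.1727294921875 76.7906494140625 119.01947784423828 0.03153604172822311
s base 2809 531.0845947265625 78.64954376220703 133.69830322265625 0.030345425799703007
s knob 53 [0.536  0.0734 0.1077] [0.0987 0.1088 0.113 ] -139.71348096312605
s cap pts 82 [ 0.4594 -0.3847  0.0558] 0.05632127741520354
s cup pts 86 ((475.533935546875, 23.525455474853516), 24.639514923095703) 0.05444103265275907
```

Call:
send_rows(
  deltas=[
    {"dx":16,"dy":-37,"rz":-7},
    {"dx":32,"dy":-74,"rz":-14},
    {"dx":48,"dy":-111,"rz":-21},
    {"dx":64,"dy":-148,"rz":-28},
    {"dx":80,"dy":-185,"rz":-35},
  ],
  jaw=85,
)

```text
$.deltas[0]: bad value
```

Call:
send_rows(
  deltas=[
    {"dx":16,"dy":-37,"rz":-7},
    {"dx":32,"dy":-74,"rz":-14},
    {"dx":48,"dy":-111,"rz":-21},
    {"dx":64,"dy":-148,"rz":-28},
    {"dx":80,"dy":-185,"rz":-35},
  ],
)

```text
$.deltas[0]: bad value
```

Call:
send_rows(
  deltas=[
    {"dx":5,"dy":-40,"rz":-4},
    {"dx":10,"dy":-80,"rz":-8},
    {"dx":15,"dy":-120,"rz":-12},
    {"dx":20,"dy":-160,"rz":-16},
    {"dx":20,"dy":-200,"rz":-19},
  ],
)

```text
$.deltas[0]: bad value
```

Call:
send_rows(
  deltas=[
    {"dx":0,"dy":-40},
    {"dx":-5,"dy":-80},
    {"dx":-10,"dy":-120},
    {"dx":-15,"dy":-160},
    {"dx":-20,"dy":-200},
  ],
)

```text
$.deltas[0]: bad value
```

Call:
send_rows(
  deltas=[
    {"dx":16,"dy":-37,"dz":0,"rx":0,"ry":0,"rz":-7},
    {"dx":32,"dy":-74,"dz":0,"rx":0,"ry":0,"rz":-14},
    {"dx":48,"dy":-111,"dz":0,"rx":0,"ry":0,"rz":-21},
    {"dx":64,"dy":-148,"dz":0,"rx":0,"ry":0,"rz":-28},
    {"dx":80,"dy":-185,"dz":0,"rx":0,"ry":0,"rz":-35},
  ],
  jaw=85,
)

```text
clock: 0.52
tcp_pos: [0.3858, 0.4148, 0.2419]
orientation: [-1.624, -2.689, 0.001]
contact_force: [1.3, -0.1, 0.1]
grip_width: 0.0848
gripper_force: 0.0
```

Call:
send_rows(
  deltas=[
    {"dx":16,"dy":-37,"dz":0,"rx":0,"ry":0,"rz":-7},
    {"dx":32,"dy":-74,"dz":0,"rx":0,"ry":0,"rz":-14},
    {"dx":48,"dy":-111,"dz":0,"rx":0,"ry":0,"rz":-21},
    {"dx":64,"dy":-148,"dz":0,"rx":0,"ry":0,"rz":-28},
    {"dx":80,"dy":-185,"dz":0,"rx":0,"ry":0,"rz":-35},
  ],
)

```text
clock: 0.93
tcp_pos: [0.4657, 0.2299, 0.2422]
orientation: [-2.357, -2.076, 0.0]
contact_force: [0.5, -0.5, -0.9]
grip_width: 0.0849
gripper_force: 0.0
```

Call:
send_rows(
  deltas=[
    {"dx":5,"dy":-40,"dz":0,"rx":0,"ry":0,"rz":-4},
    {"dx":10,"dy":-80,"dz":0,"rx":0,"ry":0,"rz":-8},
    {"dx":15,"dy":-120,"dz":0,"rx":0,"ry":0,"rz":-12},
    {"dx":20,"dy":-160,"dz":0,"rx":0,"ry":0,"rz":-16},
    {"dx":20,"dy":-200,"dz":0,"rx":0,"ry":0,"rz":-19},
  ],
)

```text
clock: 1.35
tcp_pos: [0.4858, 0.0299, 0.2423]
orientation: [2.666, 1.662, 0.001]
contact_force: [1.4, -0.5, 0.8]
grip_width: 0.0849
gripper_force: 0.0
```

Call:
send_rows(
  deltas=[
    {"dx":0,"dy":-40,"dz":0,"rx":0,"ry":0,"rz":0},
    {"dx":-5,"dy":-80,"dz":0,"rx":0,"ry":0,"rz":0},
    {"dx":-10,"dy":-120,"dz":0,"rx":0,"ry":0,"rz":0},
    {"dx":-15,"dy":-160,"dz":0,"rx":0,"ry":0,"rz":0},
    {"dx":-20,"dy":-200,"dz":0,"rx":0,"ry":0,"rz":0},
  ],
)

```text
clock: 1.77
tcp_pos: [0.4647, -0.1698, 0.2423]
orientation: [-2.663, -1.667, -0.001]
contact_force: [1.4, 0.7, -0.0]
grip_width: 0.0853
gripper_force: 0.0
```

Call:
send_rows(
  deltas=[
    {"dx":-12,"dy":-38,"dz":0,"rx":0,"ry":0,"rz":0},
    {"dx":-24,"dy":-76,"dz":0,"rx":0,"ry":0,"rz":0},
    {"dx":-37,"dy":-114,"dz":0,"rx":0,"ry":0,"rz":0},
    {"dx":-50,"dy":-151,"dz":0,"rx":0,"ry":0,"rz":0},
    {"dx":-60,"dy":-187,"dz":0,"rx":0,"ry":0,"rz":0},
  ],
)

```text
clock: 2.18
tcp_pos: [0.404, -0.3568, 0.2422]
orientation: [-2.663, -1.666, -0.0]
contact_force: [0.8, 0.0, 0.9]
grip_width: 0.0853
gripper_force: 0.0
```

Call:
send_rows(
  deltas=[
    {"dx":28,"dy":-12,"dz":-25,"rx":0,"ry":0,"rz":0},
    {"dx":57,"dy":-25,"dz":-50,"rx":0,"ry":0,"rz":0},
    {"dx":57,"dy":-25,"dz":-85,"rx":0,"ry":0,"rz":0},
    {"dx":57,"dy":-25,"dz":-115,"rx":0,"ry":0,"rz":0},
    {"dx":57,"dy":-25,"dz":-132,"rx":0,"ry":0,"rz":0},
  ],
  jaw=65,
)

```text
clock: 2.6
tcp_pos: [0.4612, -0.3787, 0.1062]
orientation: [-2.659, -1.665, 0.004]
contact_force: [-0.5, 0.9, -0.1]
grip_width: 0.0653
gripper_force: 0.0
```

Run:
```python
from h import *
f=grab('scene'); g=grab('top'); o=r.get_obs(); p=o['tcp_pos']; print(p,o['grip_width'])
u,v=map(int,proj(f,[.461,-.382,.06])); a,b=map(int,proj(g,[.461,-.382,.06]))
X=[cv2.resize(i['frame'][y-45:y+30,x-50:x+50],(400,300),interpolation=cv2.INTER_CUBIC) for i,x,y in((f,u,v),(g,a,b))]
cv2.imwrite('pics/d.png',np.hstack(X))
```

```text
[ 0.46059276 -0.37835296  0.10679541] 0.06492117189492125
```

View pics/d.png

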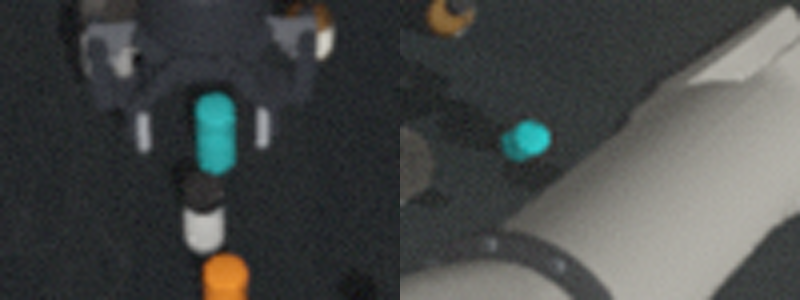

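The scene crop shows the pads at x 144 and 262, with the vial at x 204 midway below them. I descend.

Call:
send_rows(
  deltas=[
    {"dx":0,"dy":-3,"dz":-20,"rx":0,"ry":0,"rz":0},
    {"dx":0,"dy":-3,"dz":-40,"rx":0,"ry":0,"rz":0},
    {"dx":0,"dy":-3,"dz":-58,"rx":0,"ry":0,"rz":0},
    {"dx":0,"dy":-3,"dz":-70,"rx":0,"ry":0,"rz":0},
    {"dx":0,"dy":-3,"dz":-72,"rx":0,"ry":0,"rz":0},
  ],
)

```text
clock: 3.12
tcp_pos: [0.4623, -0.3825, 0.0375]
orientation: [-2.661, -1.666, 0.001]
contact_force: [-0.1, -0.6, -0.5]
grip_width: 0.0651
gripper_force: 0.0
```

Call:
send_rows(
  deltas=[
    {"dx":0,"dy":0,"dz":0,"rx":0,"ry":0,"rz":0},
    {"dx":0,"dy":0,"dz":0,"rx":0,"ry":0,"rz":0},
    {"dx":0,"dy":0,"dz":0,"rx":0,"ry":0,"rz":0},
    {"dx":0,"dy":0,"dz":0,"rx":0,"ry":0,"rz":0},
    {"dx":0,"dy":0,"dz":0,"rx":0,"ry":0,"rz":0},
  ],
  jaw=15,
  newtons=25,
)

```text
clock: 3.53
tcp_pos: [0.4632, -0.3837, 0.0396]
orientation: [2.662, 1.666, 0.001]
contact_force: [-0.5, -0.0, 6.7]
grip_width: 0.0249
gripper_force: 24.6
```

Call:
send_rows(
  deltas=[
    {"dx":0,"dy":0,"dz":0,"rx":0,"ry":0,"rz":0},
    {"dx":0,"dy":0,"dz":0,"rx":0,"ry":0,"rz":0},
    {"dx":0,"dy":0,"dz":0,"rx":0,"ry":0,"rz":0},
  ],
)

```text
clock: 3.78
tcp_pos: [0.4632, -0.3837, 0.0396]
orientation: [2.662, 1.666, 0.002]
contact_force: [-0.8, 0.8, 7.5]
grip_width: 0.0248
gripper_force: 24.6
```

Call:
send_rows(
  deltas=[
    {"dx":0,"dy":0,"dz":20,"rx":0,"ry":0,"rz":0},
    {"dx":0,"dy":0,"dz":50,"rx":0,"ry":0,"rz":0},
    {"dx":0,"dy":0,"dz":85,"rx":0,"ry":0,"rz":0},
    {"dx":0,"dy":0,"dz":115,"rx":0,"ry":0,"rz":0},
    {"dx":0,"dy":0,"dz":125,"rx":0,"ry":0,"rz":0},
  ],
)

```text
clock: 4.2
tcp_pos: [0.4641, -0.385, 0.168]
orientation: [2.658, 1.663, 0.005]
contact_force: [1.2, -0.9, -0.4]
grip_width: 0.0244
gripper_force: 24.6
```

Call:
send_rows(
  deltas=[
    {"dx":6,"dy":15,"dz":0,"rx":0,"ry":0,"rz":-2},
    {"dx":12,"dy":42,"dz":0,"rx":0,"ry":0,"rz":-6},
    {"dx":18,"dy":75,"dz":0,"rx":0,"ry":0,"rz":-12},
    {"dx":24,"dy":108,"dz":0,"rx":0,"ry":0,"rz":-18},
    {"dx":26,"dy":141,"dz":0,"rx":0,"ry":0,"rz":-22.3},
  ],
)

```text
clock: 4.62
tcp_pos: [0.4891, -0.2405, 0.1632]
orientation: [2.938, 1.113, 0.001]
contact_force: [0.9, 0.6, -0.2]
grip_width: 0.0248
gripper_force: 24.6
```

Call:
send_rows(
  deltas=[
    {"dx":0,"dy":33,"dz":0,"rx":0,"ry":0,"rz":0},
    {"dx":0,"dy":66,"dz":0,"rx":0,"ry":0,"rz":0},
    {"dx":0,"dy":99,"dz":0,"rx":0,"ry":0,"rz":0},
    {"dx":-3,"dy":132,"dz":0,"rx":0,"ry":0,"rz":0},
    {"dx":-6,"dy":165,"dz":0,"rx":0,"ry":0,"rz":0},
  ],
)

```text
clock: 5.03
tcp_pos: [0.4822, -0.0754, 0.1632]
orientation: [-2.935, -1.121, -0.0]
contact_force: [0.4, 0.6, 0.4]
grip_width: 0.0248
gripper_force: 24.6
```

Call:
send_rows(
  deltas=[
    {"dx":-3,"dy":30,"dz":0,"rx":0,"ry":0,"rz":0},
    {"dx":-6,"dy":60,"dz":0,"rx":0,"ry":0,"rz":0},
    {"dx":-8,"dy":84,"dz":0,"rx":0,"ry":0,"rz":0},
    {"dx":-8,"dy":98,"dz":0,"rx":0,"ry":0,"rz":0},
    {"dx":-8,"dy":98,"dz":0,"rx":0,"ry":0,"rz":0},
  ],
)

```text
clock: 5.45
tcp_pos: [0.4743, 0.0247, 0.163]
orientation: [-2.931, -1.128, 0.0]
contact_force: [0.2, 0.9, -0.1]
grip_width: 0.0247
gripper_force: 24.6
```

Call:
send_rows(
  deltas=[
    {"dx":0,"dy":0,"dz":0,"rx":0,"ry":0,"rz":0},
    {"dx":0,"dy":0,"dz":0,"rx":0,"ry":0,"rz":0},
  ],
)

```text
clock: 5.62
tcp_pos: [0.4745, 0.02, 0.1633]
orientation: [2.935, 1.119, 0.0]
contact_force: [-0.8, -0.7, -0.4]
grip_width: 0.025
gripper_force: 24.6
```

Run:
```python
from h import *
f=grab('scene'); g=grab('top'); o=r.get_obs(); p=o['tcp_pos']; print(p,o['orientation'],o['grip_width'],o['contact_force'])
o=[]
for i in(f,g):
    x,y=map(int,proj(i,[.475,.022,.10])); print(x,y); o.append(cv2.resize(i['frame'][y-37:y+38,x-50:x+50],(800,600) if i is f else (400,300),interpolation=cv2.INTER_CUBIC))
cv2.imwrite('pics/e.png',o[0]);
```

```text
[0.47454239 0.01957689 0.16335497] [2.93592820e+00 1.11705882e+00 6.09445265e-05] 0.024699687518911616 [ 0.12659046 -0.10778575 -0.19710454]
198 203
242 226
```

View pics/e.png

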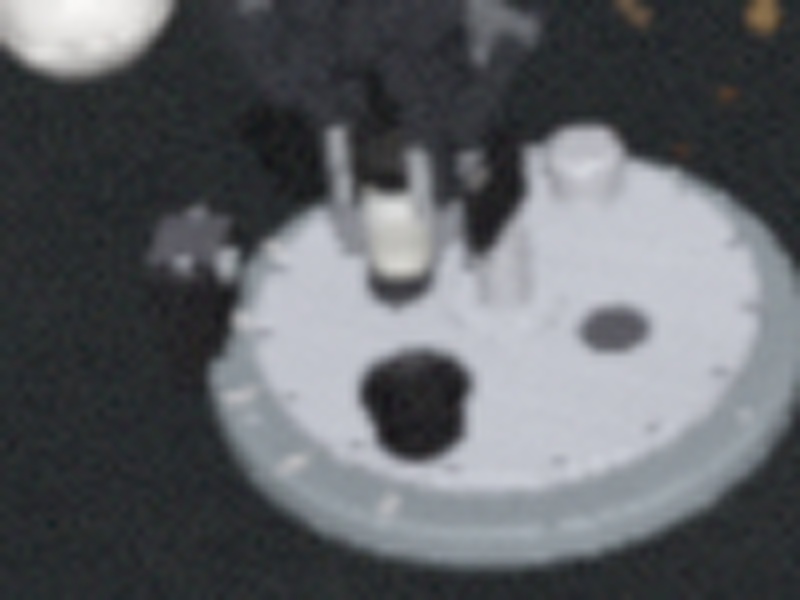

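Run:
```python
from h import *
np.set_printoptions(precision=4,suppress=True)
f=load('scene')
E=lambda x,y:nat(x,y,148,166,8)
inv=lambda p:((np.array(proj(f,p))-[148,166]+.5)*8-.5)
print('foot',inv([.4745,.0196,.124]),'cuprim',inv([.4742,.0224,.055]),'rim flare edges',inv([.4742,.0224,.055]))
print('captop',inv([.4745,.0196,.18]))
th=np.linspace(0,2*np.pi,60)
for nm,c,rad in(('foot',[.4745,.0196,.124],.013),('rim',[.4742,.0224,.055],.0245),('slugtop',[.6003,.1344,.053],.017),('cupfoot',[.4742,.0224,.030],.0195)):
    q=np.array([inv([c[0]+rad*np.cos(a),c[1]+rad*np.sin(a),c[2]]) for a in th]); print(nm,q.min(0),q.max(0))
```

```text
foot [403.5419 261.679 ] cuprim [416.5204 388.8824] rim flare edges [416.5204 388.8824]
captop [389.4615 148.8306]
foot [370.179  240.4517] [436.8617 283.2016]
rim [355.7069 348.7134] [477.2165 430.1134]
slugtop [544.8151 125.6599] [622.0518 173.3405]
cupfoot [374.3877 402.1237] [469.9838 467.1509]
```

The scene crop shows the vial upright in the pads, with its foot near (400,280); the dark patch behind it is a hole in the disc. The cup rim is at (416,389), as predicted.

Call:
send_rows(
  deltas=[
    {"dx":0.5,"dy":2.5,"dz":-15,"rx":0,"ry":0,"rz":0},
    {"dx":0.5,"dy":2.5,"dz":-35,"rx":0,"ry":0,"rz":0},
    {"dx":0.5,"dy":2.5,"dz":-50,"rx":0,"ry":0,"rz":0},
    {"dx":0.5,"dy":2.5,"dz":-60,"rx":0,"ry":0,"rz":0},
    {"dx":0.5,"dy":2.5,"dz":-60,"rx":0,"ry":0,"rz":0},
  ],
)

```text
clock: 6.13
tcp_pos: [0.4739, 0.0223, 0.1018]
orientation: [2.936, 1.118, -0.005]
contact_force: [0.0, 0.6, 0.2]
grip_width: 0.0246
gripper_force: 24.6
```

Call:
send_rows(
  deltas=[
    {"dx":0,"dy":0,"dz":0,"rx":0,"ry":0,"rz":0},
    {"dx":0,"dy":0,"dz":-5,"rx":0,"ry":0,"rz":0},
    {"dx":0,"dy":0,"dz":-10,"rx":0,"ry":0,"rz":0},
    {"dx":0,"dy":0,"dz":-14,"rx":0,"ry":0,"rz":0},
    {"dx":0,"dy":0,"dz":-18,"rx":0,"ry":0,"rz":0},
  ],
)

```text
clock: 6.55
tcp_pos: [0.4752, 0.0235, 0.0852]
orientation: [-2.935, -1.121, -0.001]
contact_force: [-0.4, 0.8, -0.4]
grip_width: 0.0248
gripper_force: 24.6
```

Call:
send_rows(
  deltas=[
    {"dx":0,"dy":0,"dz":-4,"rx":0,"ry":0,"rz":0},
    {"dx":0,"dy":0,"dz":-8,"rx":0,"ry":0,"rz":0},
    {"dx":0,"dy":0,"dz":-12,"rx":0,"ry":0,"rz":0},
    {"dx":0,"dy":0,"dz":-14,"rx":0,"ry":0,"rz":0},
    {"dx":0,"dy":0,"dz":-14,"rx":0,"ry":0,"rz":0},
  ],
)

```text
clock: 6.97
tcp_pos: [0.4748, 0.0233, 0.0708]
orientation: [-2.935, -1.12, 0.001]
contact_force: [0.2, -1.1, -0.7]
grip_width: 0.025
gripper_force: 24.6
```

Call:
send_rows(
  deltas=[
    {"dx":0,"dy":0,"dz":-1,"rx":0,"ry":0,"rz":0},
    {"dx":0,"dy":0,"dz":-1,"rx":0,"ry":0,"rz":0},
  ],
)

```text
clock: 7.13
tcp_pos: [0.4751, 0.0234, 0.0703]
orientation: [2.935, 1.12, -0.0]
contact_force: [-0.1, -0.2, 0.4]
grip_width: 0.0248
gripper_force: 24.6
```

Call:
send_rows(
  deltas=[
    {"dx":0,"dy":0,"dz":0,"rx":0,"ry":0,"rz":0},
    {"dx":0,"dy":0,"dz":0,"rx":0,"ry":0,"rz":0},
    {"dx":0,"dy":0,"dz":0,"rx":0,"ry":0,"rz":0},
    {"dx":0,"dy":0,"dz":0,"rx":0,"ry":0,"rz":0},
    {"dx":0,"dy":0,"dz":0,"rx":0,"ry":0,"rz":0},
  ],
  jaw=50,
)

```text
clock: 7.55
tcp_pos: [0.4751, 0.0234, 0.0704]
orientation: [-2.935, -1.12, -0.0]
contact_force: [-0.3, 0.3, 0.1]
grip_width: 0.0501
gripper_force: 0.0
```

Call:
send_rows(
  deltas=[
    {"dx":0,"dy":0,"dz":10,"rx":0,"ry":0,"rz":0},
    {"dx":0,"dy":0,"dz":25,"rx":0,"ry":0,"rz":0},
    {"dx":0,"dy":0,"dz":50,"rx":0,"ry":0,"rz":0},
    {"dx":0,"dy":0,"dz":80,"rx":0,"ry":0,"rz":0},
    {"dx":0,"dy":0,"dz":100,"rx":0,"ry":0,"rz":0},
  ],
)

```text
clock: 7.97
tcp_pos: [0.4755, 0.0228, 0.1727]
orientation: [2.935, 1.118, 0.002]
contact_force: [1.0, -0.2, -0.2]
grip_width: 0.0497
gripper_force: 0.0
```

Call:
send_rows(
  deltas=[
    {"dx":10,"dy":9,"dz":0,"rx":0,"ry":0,"rz":0},
    {"dx":30,"dy":27,"dz":0,"rx":0,"ry":0,"rz":0},
    {"dx":50,"dy":45,"dz":0,"rx":0,"ry":0,"rz":0},
    {"dx":62,"dy":55,"dz":0,"rx":0,"ry":0,"rz":0},
    {"dx":62,"dy":55,"dz":0,"rx":0,"ry":0,"rz":0},
  ],
)

```text
clock: 8.38
tcp_pos: [0.5397, 0.0821, 0.1702]
orientation: [2.932, 1.127, 0.003]
contact_force: [0.0, -0.3, 0.6]
grip_width: 0.0501
gripper_force: 0.0
```

Run:
```python
from h import *
f=grab('scene'); o=r.get_obs(); print(o['tcp_pos'],o['orientation'],o['grip_width'])
cv2.imwrite('pics/f.png',cv2.resize(f['frame'][150:225,158:258],(800,600),interpolation=cv2.INTER_CUBIC))
inv=lambda p:((np.array(proj(f,p))-[158,150]+.5)*8-.5)
print('captop',inv([.4742,.0224,.086]),'knob top',inv([.5373,.0785,.11]),'tcp',inv(o['tcp_pos']))
P=cloud(f);m=(np.hypot(P[...,0]-.474,P[...,1]-.022)<.025)&(P[...,2]>.06)&(P[...,2]<.1);print(m.sum(),np.percentile(P[m][:,2],[50,95]),P[m].mean(0))
```

```text
[0.53803037 0.08002764 0.1699173 ] [ 2.93289574e+00  1.12404541e+00 -1.52417083e-04] 0.04988662677323619
captop [329.266515   459.08074144] knob top [413.05282858 287.62859356] tcp [401.38645471 167.63623502]
87 [0.08056896 0.09083176] [0.47453695 0.01819735 0.07791909]
```

View pics/f.png

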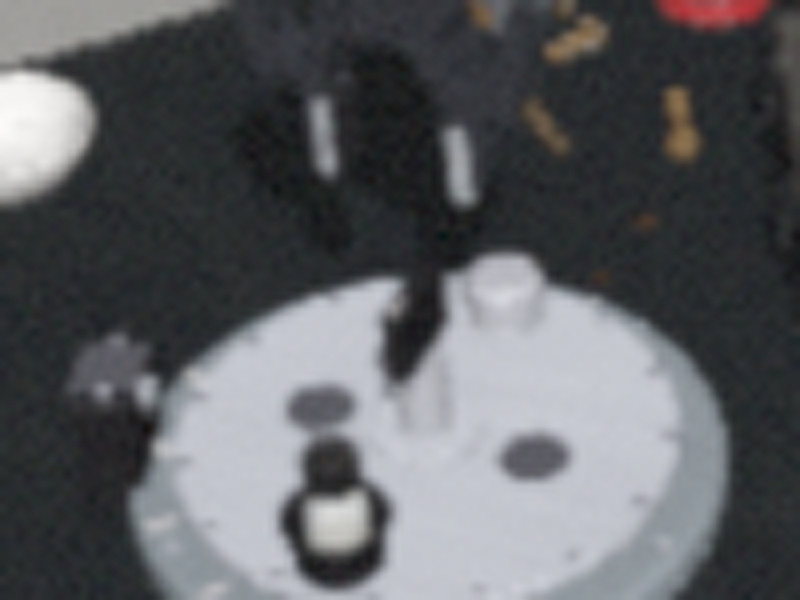

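The vial stands upright in the cup, with the cap top at (330,455) as predicted. Next is the knob.

Call:
send_rows(
  deltas=[
    {"dx":-0.5,"dy":-1,"dz":-20,"rx":0,"ry":0,"rz":0},
    {"dx":-0.5,"dy":-1,"dz":-40,"rx":0,"ry":0,"rz":0},
    {"dx":-0.5,"dy":-1,"dz":-60,"rx":0,"ry":0,"rz":0},
    {"dx":-0.5,"dy":-1,"dz":-76,"rx":0,"ry":0,"rz":0},
    {"dx":-0.5,"dy":-1,"dz":-82,"rx":0,"ry":0,"rz":0},
  ],
)

```text
clock: 8.85
tcp_pos: [0.5343, 0.0764, 0.0862]
orientation: [-2.935, -1.119, 0.007]
contact_force: [-0.0, 0.3, -0.1]
grip_width: 0.0499
gripper_force: 0.0
```

Call:
send_rows(
  deltas=[
    {"dx":0,"dy":0,"dz":0,"rx":0,"ry":0,"rz":0},
    {"dx":0,"dy":0,"dz":0,"rx":0,"ry":0,"rz":0},
  ],
)

```text
clock: 9.02
tcp_pos: [0.5364, 0.0768, 0.0886]
orientation: [2.935, 1.119, -0.001]
contact_force: [0.4, 0.3, 0.3]
grip_width: 0.0498
gripper_force: 0.0
```

Call:
send_rows(
  deltas=[
    {"dx":1,"dy":1.5,"dz":0,"rx":0,"ry":0,"rz":0},
    {"dx":1,"dy":1.5,"dz":0,"rx":0,"ry":0,"rz":0},
    {"dx":1,"dy":1.5,"dz":0,"rx":0,"ry":0,"rz":0},
    {"dx":1,"dy":1.5,"dz":0,"rx":0,"ry":0,"rz":0},
    {"dx":1,"dy":1.5,"dz":0,"rx":0,"ry":0,"rz":0},
  ],
  jaw=2,
  newtons=40,
)

```text
clock: 9.43
tcp_pos: [0.5375, 0.0801, 0.0893]
orientation: [-2.933, -1.121, -0.001]
contact_force: [-3.9, 2.1, 7.8]
grip_width: 0.0115
gripper_force: 41.2
```

Call:
send_rows(
  deltas=[
    {"dx":0,"dy":0,"dz":0,"rx":0,"ry":0,"rz":0},
    {"dx":0,"dy":0,"dz":0,"rx":0,"ry":0,"rz":0},
    {"dx":0,"dy":0,"dz":0,"rx":0,"ry":0,"rz":0},
  ],
)

```text
clock: 9.68
tcp_pos: [0.5374, 0.08, 0.0892]
orientation: [-2.933, -1.121, -0.001]
contact_force: [-3.3, 3.4, 7.9]
grip_width: 0.0114
gripper_force: 41.2
```

Run:
```python
from h import *
o=r.get_obs(); print(o['tcp_pos'],o['orientation'],o['moment'],o['contact_force'],o['joints'])
```

```text
[0.53743871 0.08002537 0.08923631] [-2.93264957e+00 -1.12070179e+00 -6.80862895e-04] [ 0.51721757  0.67723343 -0.02750637] [-3.34812598  3.44934799  7.89252232] [-0.79184453  0.56336552  0.69789821  2.0310446  -0.54045719  0.73540263
 -0.59714078]
```

Call:
send_rows(
  deltas=[
    {"dx":-1,"dy":1,"dz":0,"rx":0,"ry":0,"rz":-0.5},
    {"dx":-1,"dy":1,"dz":0,"rx":0,"ry":0,"rz":-2},
    {"dx":-1,"dy":1,"dz":0,"rx":0,"ry":0,"rz":-4},
    {"dx":-1,"dy":1,"dz":0,"rx":0,"ry":0,"rz":-6},
    {"dx":-1,"dy":1,"dz":0,"rx":0,"ry":0,"rz":-8},
  ],
)

```text
clock: 10.1
tcp_pos: [0.5374, 0.08, 0.0893]
orientation: [-3.007, -0.909, -0.003]
contact_force: [-0.7, 0.0, 7.3]
grip_width: 0.0113
gripper_force: 41.3
```

Call:
send_rows(
  deltas=[
    {"dx":0,"dy":0,"dz":0,"rx":0,"ry":0,"rz":-2},
    {"dx":0,"dy":0,"dz":0,"rx":0,"ry":0,"rz":-4},
    {"dx":0,"dy":0,"dz":0,"rx":0,"ry":0,"rz":-6},
    {"dx":0,"dy":0,"dz":0,"rx":0,"ry":0,"rz":-8},
    {"dx":0,"dy":0,"dz":0,"rx":0,"ry":0,"rz":-10},
  ],
)

```text
clock: 10.52
tcp_pos: [0.5375, 0.0799, 0.0892]
orientation: [-3.075, -0.643, -0.003]
contact_force: [-0.8, -0.7, 8.2]
grip_width: 0.0112
gripper_force: 41.2
```

Run:
```python
from h import *
o=r.get_obs(); v=o['orientation']; print(o['tcp_pos'],v,2*np.degrees(np.arctan2(v[1],v[0]))%360-90,o['moment'],o['contact_force'],o['joints'])
f=grab('scene'); P=cloud(f)
cv2.imwrite('pics/g.png',cv2.resize(f['frame'][150:225,158:258],(800,600),interpolation=cv2.INTER_CUBIC))
```

```text
[0.53749397 0.0798925  0.08923647] [-3.07503872e+00 -6.42687683e-01 -3.03196683e-03] -66.39005140759605 [-0.07648133  0.07989934  0.01776606] [-0.80402597 -0.74288252  8.15479789] [-0.85024033  0.59427911  0.78290847  2.03557771 -0.6134453   0.75642585
 -0.84708002]
```

View pics/g.png

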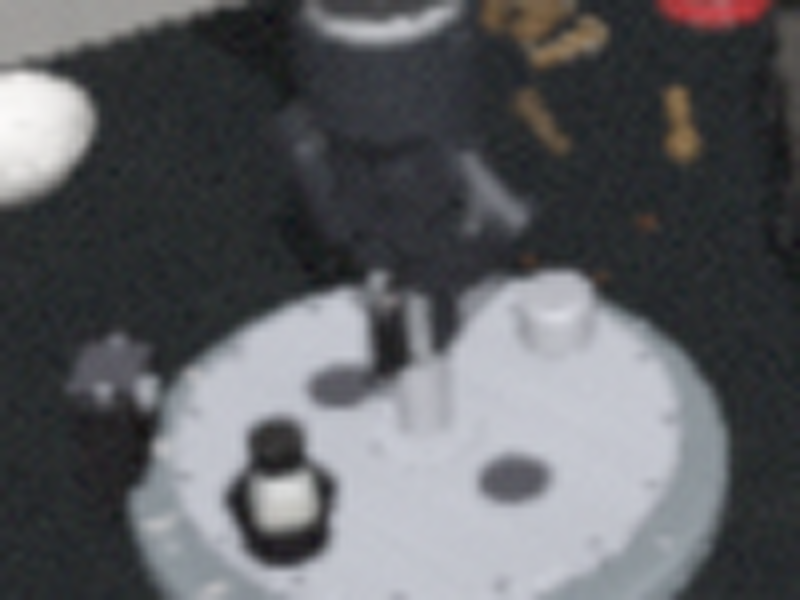

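The carousel and the vial follow; the cup has moved to (280,500). I go on.

Call:
send_rows(
  deltas=[
    {"dx":0,"dy":0,"dz":0,"rx":0,"ry":0,"rz":-2},
    {"dx":0,"dy":0,"dz":0,"rx":0,"ry":0,"rz":-4},
    {"dx":0,"dy":0,"dz":0,"rx":0,"ry":0,"rz":-6},
    {"dx":0,"dy":0,"dz":0,"rx":0,"ry":0,"rz":-8},
    {"dx":0,"dy":0,"dz":0,"rx":0,"ry":0,"rz":-10},
  ],
)

```text
clock: 10.98
tcp_pos: [0.5375, 0.0798, 0.0892]
orientation: [-3.119, -0.373, -0.003]
contact_force: [-1.4, -0.2, 7.9]
grip_width: 0.0116
gripper_force: 41.3
```

Call:
send_rows(
  deltas=[
    {"dx":0,"dy":0,"dz":0,"rx":0,"ry":0,"rz":-2},
    {"dx":0,"dy":0,"dz":0,"rx":0,"ry":0,"rz":-4},
    {"dx":0,"dy":0,"dz":0,"rx":0,"ry":0,"rz":-6},
    {"dx":0,"dy":0,"dz":0,"rx":0,"ry":0,"rz":-8},
    {"dx":0,"dy":0,"dz":0,"rx":0,"ry":0,"rz":-10},
  ],
)

```text
clock: 11.4
tcp_pos: [0.5375, 0.0797, 0.0893]
orientation: [-3.14, -0.099, -0.003]
contact_force: [-0.8, -0.6, 7.5]
grip_width: 0.0113
gripper_force: 41.2
```

Call:
send_rows(
  deltas=[
    {"dx":0,"dy":0,"dz":0,"rx":0,"ry":0,"rz":-2},
    {"dx":0,"dy":0,"dz":0,"rx":0,"ry":0,"rz":-4},
    {"dx":0,"dy":0,"dz":0,"rx":0,"ry":0,"rz":-6},
    {"dx":0,"dy":0,"dz":0,"rx":0,"ry":0,"rz":-8},
    {"dx":0,"dy":0,"dz":0,"rx":0,"ry":0,"rz":-10},
  ],
)

```text
clock: 11.82
tcp_pos: [0.5375, 0.0796, 0.0893]
orientation: [-3.137, 0.175, -0.003]
contact_force: [-0.0, -1.0, 7.4]
grip_width: 0.0115
gripper_force: 41.3
```

Call:
send_rows(
  deltas=[
    {"dx":0,"dy":0,"dz":0,"rx":0,"ry":0,"rz":-2},
    {"dx":0,"dy":0,"dz":0,"rx":0,"ry":0,"rz":-4},
    {"dx":0,"dy":0,"dz":0,"rx":0,"ry":0,"rz":-6},
    {"dx":0,"dy":0,"dz":0,"rx":0,"ry":0,"rz":-8},
    {"dx":0,"dy":0,"dz":0,"rx":0,"ry":0,"rz":-10},
  ],
)

```text
clock: 12.23
tcp_pos: [0.5375, 0.0795, 0.0892]
orientation: [-3.109, 0.448, -0.003]
contact_force: [-0.8, -0.7, 7.6]
grip_width: 0.0115
gripper_force: 41.2
```

Run:
```python
from h import *
o=r.get_obs(); v=o['orientation']; print(o['tcp_pos'],v,2*np.degrees(np.arctan2(v[1],v[0]))%360-90,o['moment'],o['contact_force'],o['joints'])
```

```text
[0.53747733 0.07947335 0.08924204] [-3.10944209e+00  4.47654558e-01 -3.03177050e-03] 253.6152679930289 [-0.2818247   0.12338876  0.06156854] [-0.7550804  -0.7485861   7.62410467] [-0.95834242  0.68213832  0.95988779  2.0413331  -0.77532877  0.82904461
 -1.39460682]
```

Call:
send_rows(
  deltas=[
    {"dx":0,"dy":0,"dz":0,"rx":0,"ry":0,"rz":-2},
    {"dx":0,"dy":0,"dz":0,"rx":0,"ry":0,"rz":-4},
    {"dx":0,"dy":0,"dz":0,"rx":0,"ry":0,"rz":-6},
    {"dx":0,"dy":0,"dz":0,"rx":0,"ry":0,"rz":-8},
    {"dx":0,"dy":0,"dz":0,"rx":0,"ry":0,"rz":-10},
  ],
)

```text
clock: 12.65
tcp_pos: [0.5374, 0.0794, 0.0893]
orientation: [-3.058, 0.717, -0.003]
contact_force: [-0.7, -0.9, 6.9]
grip_width: 0.0114
gripper_force: 41.2
```

Call:
send_rows(
  deltas=[
    {"dx":0,"dy":0,"dz":0,"rx":0,"ry":0,"rz":-1.5},
    {"dx":0,"dy":0,"dz":0,"rx":0,"ry":0,"rz":-3},
    {"dx":0,"dy":0,"dz":0,"rx":0,"ry":0,"rz":-4},
    {"dx":0,"dy":0,"dz":0,"rx":0,"ry":0,"rz":-4},
    {"dx":0,"dy":0,"dz":0,"rx":0,"ry":0,"rz":-4},
  ],
)

```text
clock: 13.07
tcp_pos: [0.5374, 0.0793, 0.0893]
orientation: [-3.032, 0.821, -0.003]
contact_force: [-0.8, -1.3, 7.5]
grip_width: 0.0115
gripper_force: 41.4
```

Call:
send_rows(
  deltas=[
    {"dx":0,"dy":0,"dz":0,"rx":0,"ry":0,"rz":0},
    {"dx":0,"dy":0,"dz":0,"rx":0,"ry":0,"rz":0},
    {"dx":0,"dy":0,"dz":0,"rx":0,"ry":0,"rz":0},
    {"dx":0,"dy":0,"dz":0,"rx":0,"ry":0,"rz":0},
    {"dx":0,"dy":0,"dz":0,"rx":0,"ry":0,"rz":0},
  ],
)

```text
clock: 13.48
tcp_pos: [0.5374, 0.0793, 0.0893]
orientation: [-3.032, 0.821, -0.003]
contact_force: [0.2, -1.6, 6.6]
grip_width: 0.0117
gripper_force: 41.4
```

Run:
```python
from h import *
o=r.get_obs(); v=o['orientation']; print(o['tcp_pos'],2*np.degrees(np.arctan2(v[1],v[0]))%360-450,o['moment'],o['contact_force'],o['gripper_force'],o['qvel'].round(4))
f=grab('scene'); 
inv=lambda p:((np.array(proj(f,p))-[158,150]+.5)*8-.5).round()
im=f['frame'][150:225,158:258]; im=cv2.resize(im,(800,600),interpolation=cv2.INTER_CUBIC)
A=np.array([.5373,.0787])
for d in (66,72,78):
  a=np.radians(-138.3-d); c=A+.085*np.array([np.cos(a),np.sin(a)]); print(d,'rim',inv([*c,.055]),'cap',inv([*c,.086]))
  for k,n in((41.7,'slug'),):
    a=np.radians(41.7-d); print(n,inv([*(A+.085*np.array([np.cos(a),np.sin(a)])),.053]))
  for k in(-48,132):
    a=np.radians(k-d); print('hole',k,inv([*(A+.05*np.array([np.cos(a),np.sin(a)])),.03]))
cv2.imwrite('pics/i.png',im)
```

```text
[0.53743908 0.07934679 0.08927667] -120.30321535232224 [-0.3187716   0.18971243  0.10429346] [ 0.1649602  -1.61378778  6.63868134] 41.37136995792389 [-0.0006  0.0002  0.0001 -0.0015  0.0017  0.0002  0.0007]
66 rim [221. 401.] cap [213. 344.]
slug [625. 382.]
hole -48 [427. 513.]
hole 132 [428. 360.]
72 rim [223. 387.] cap [215. 330.]
slug [624. 396.]
hole -48 [415. 513.]
hole 132 [440. 360.]
78 rim [228. 374.] cap [219. 317.]
slug [622. 410.]
hole -48 [402. 513.]
hole 132 [452. 361.]
```

View pics/i.png

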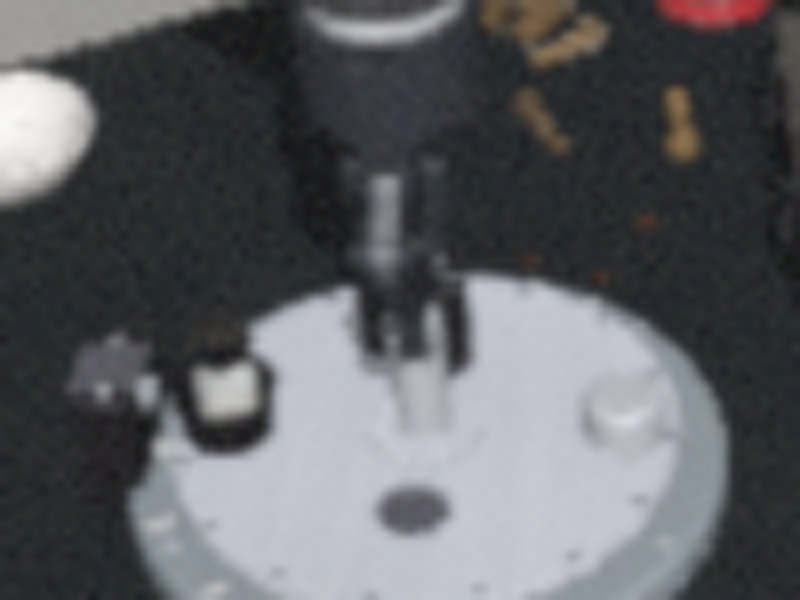

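The hole at (412,511) and the slug at (624,397) match 72°, and the vial is upright in front of the head at (222,390). The grip is 41 N and the arm is still.

```bash
python3 -c "
from bench import r
print(r.hand_in())"
```

```text
the job is handed in; nothing more can be done
None
```

The vial stands released in the cup, the knob is gripped (41 N) and held still at about 72° (the third stop, read from the tool angle and the last picture), and the job is handed in; no verdict came back.

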